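# Tuck the specimen carrier under the hold-down leaf and hold it flat

### The arm

A 6-joint arm with a two-finger parallel gripper is mounted at the origin on the work surface. World frame = base frame: x ahead of the robot, y to its left, z up, the work surface at z = 0. Lengths are in m, angles in rad, forces in N, time in s.
With the tool pointing down it reaches from about 0.325 to 0.9 m from the base axis. Payload 3.5 kg.
Tool frame: the origin (TCP) lies between the finger pads; the fingertips stand 22 mm ahead of it and the grasp point (between the pads) lies 3 mm ahead of it (manip.tips_ahead is the distance from the TCP to the fingertips, in m); z points along the fingers, y is the line along which they close (so a half turn about z gives the same grasp; the last joint's range is limited). The gripper opens to 85 mm and grips with 20 to 120 N. Pads are 22 mm wide; open, the fingers measure 114 mm over their backs; the gripper's body (76 mm by 85 mm) begins 54 mm behind the grasp point. The pads swing forward as they close: fully open they stand 13 mm farther back than shut.
Start: joints at [1.064, 0.276, -0.026, 1.268, 0, 1.467], TCP at [0.246, 0.575, 0.253] pointing down, gripper open.
Joint ranges: [-3.12, 3.12], [-0.85, 1.88], [-1.08, 1.24], [-1.95, 2.15], [-1.57, 1.53], [-3.14, 3.14]. Speed limits (rad/s): [2.57, 2.57, 3.14, 3.14, 3.14, 3.14].

### API

Orientations are given as [roll, pitch, yaw] about the fixed x, y, z axes, in that order (R = Rz(yaw) Ry(pitch) Rx(roll)).
In Python, from bench import status, grab_frame, ticket, manip gives the robot as it stands.
- The arm moves only by the tool carry_out, never from a script. Its argument "rows" is a list of rows, each an object with "xyz": the shift along the tool's x, y, z in mm, a list of three; "rotation": the turn, a rotation vector about the tool's x, y, z in degrees, a list of three. In form: [{"xyz": [dx, dy, dz], "rotation": [wx, wy, wz]}, ...]. A call has 1 to 12 rows; each row shifts and turns the commanded pose from where the row before left it, along the tool's axes as they then stand; what a row does not reach is not made up. A row lasts 1/10 s, in which the tool goes at most 50 mm and 8.59 degrees, less where a joint would pass 70% of its speed; a pose out of reach is approached as far as the arm can. A call with a gripper value outside its range is refused whole. "fingers" is the finger opening in mm, from 0 to 85.4, set as the call begins (left out, the last holds). The fingers move at their own pace and stop on an object; the grip force is fixed at half the most. Time passes only in rows, so rows that do not move let the fingers close. It gives the time, the measured TCP pose, the force, the opening and the grip force at its end, in the units of the state.
- status.read_state(): the state, without advancing time (a new reading comes with each control period).
- grab_frame(name): name is "scene" or "top" or "wrist"; returns a dict with "frame" (384x512x3 uint8, blue, green, red), "fx", "fy", "cx", "cy" (pixels), "rvec" (rotation vector, rad) and "tvec" (3), from world to camera coordinates, as OpenCV has them. Camera axes: x right, y down, z forward; pixel columns grow to the right and rows downward; lengths in m; the calibration is good to about 2 mm. A picture is of the moment at which its call begins. There is no depth.
- ticket.hand_in(): hands the job in; it is judged then, once.
The state is a dict: "time_s": time; "q": joint angles; "dq": joint speeds; "effort": joint torques, N m; "tcp_pos": TCP position; "tcp_rot": TCP orientation; "force": force on the tool from outside, world axes, zero at the start; "moment": the same for the moment, N m; "finger_gap": finger opening in m; "gripper_force": force on a finger pad.
Only numpy, scipy, OpenCV 4.12 (cv2) and the standard library are available. Lean on these libraries where they do the work, as an engineer would, in place of code of your own. Each camera call takes 0.05 s, during which the arm holds its last target. There are 200 camera calls.

### The job

Of the three specimen carriers on the blue mat, take the one whose plate just fits the channel between the blue guides of the inspection bed, and slide it, copper disc first, under the red-lipped steel leaf until its front edge is home against the end stop, without lifting the leaf. Finish while still holding the carrier by its rib, pressing it firmly flat onto the bed: do not let go at the end. Leave the other two carriers, the bottle, the dish and the mouse where they are.

Things in the scene. Friction and masses are not known exactly. Their poses are not given: they have to be found in the camera images.
- carrier34_grip (a point): Centre of the 34 mm wide specimen carrier's grip rib (too narrow, loose in the channel). Carrier: aluminium plate 130 (x) x 34 (y) x 6; on it an upright black rib, 40 along x, 12 thick in y, top 42 above the plate's underside; copper disc ahead of the rib. This point is on the rib, 30 above the underside; front edge (+x) 85 ahead of it, tail 45 behind. Flat on the table at start.
- carrier46_grip (a point): Centre of the 46 mm wide specimen carrier's grip rib (fits the channel; 0.08 to 0.15 kg). Carrier: aluminium plate 130 (x) x 46 (y) x 6; on it an upright black rib, 40 along x, 12 thick in y, top 42 above the plate's underside; copper disc ahead of the rib. This point is on the rib, 30 above the underside; front edge (+x) 85 ahead of it, tail 45 behind. Flat on the table at start.
- carrier46_nose (a point): Middle of the front edge of the 46 mm carrier's plate, half-way up its 6 mm thickness (3 above the underside); axes as the carrier's.
- carrier58_grip (a point): Centre of the 58 mm wide specimen carrier's grip rib (too wide for the channel). Carrier: aluminium plate 130 (x) x 58 (y) x 6; on it an upright black rib, 40 along x, 12 thick in y, top 42 above the plate's underside; copper disc ahead of the rib. This point is on the rib, 30 above the underside; front edge (+x) 85 ahead of it, tail 45 behind. Flat on the table at start.
- stage: Grey base of the inspection bed, 250 (x) x 130 (y), fixed; origin at the centre of its underside, at table height. +x is the way the carrier is slid, away from the robot; yaw varies. Carrier home: rib centre at x = -15, y = 0. Two hinge cheeks at x = 92, y = +-42 rise to 30. Blue guides, 6 high above the bed, leave a channel 50 wide about y = 0 from x = -45 on; from x = -76 to -45 they flare outward.
- bed_plate: Dark steel plate, 236 (x) x 100 (y) x 4, that the carrier is pressed on; origin at the centre of its underside, 8 above the table, so its top is 12 above the table; axes as the stage's. Rigid.
- stop_face (a point): Foot of the end stop's front face, on the channel's centre line at bed height, at stage x = +70: 40 beyond the leaf's free edge, hidden under the leaf. The stop is rigid, 8 high; axes as the stage's.
- leaf_edge (a point): Underside of the leaf's free edge, mid-width, at stage x = +30, 9 above the bed (3 to spare over a 6 plate lying flat). The leaf is a steel plate 62 x 66 x 4 lapped over the channel's far end; in front of this edge a red lip slants up towards the robot, 11 farther out.
- leaf (a joint): Angle of the leaf about its hinge at the far end (62 from the free edge), rad; 0 lying down, positive as the free edge rises (0.08 = edge 5 mm up). A weak spring and its weight hold it down at 0, about 1 N at the edge.
- oil_bottle: Small amber bottle, 36 across, 75 high, standing; origin at the centre of its underside. Bystander.
- dish: White dish, 84 across, 20 high; origin at the centre of its underside. Bystander.
- mouse: Black computer mouse, 100 x 58 x 26 high; origin at the centre of its underside. Bystander.
Things that resemble listed ones, but are neither listed nor needed, are in the scene too. What is shaped like the part that bears carrier46_grip but yellow is not meant.

How it is judged:
On the way:
1. the 46 mm carrier's nose is tucked at least 15 mm under the leaf (x of carrier46_nose in the frame of stage above 0.045 m and z of carrier46_nose in the frame of stage below 0.0185 m and y of carrier46_nose in the frame of stage between -0.01 and 0.01 m and value of joint leaf below 0.08 rad), for 0.2 s.
At the end, for the whole second after the job is handed in: The 46 mm carrier lies flat on the bed (within 2 mm and 0.025 rad) in the channel, its front edge within 6 mm of the end stop under the leaf, which is down (under 0.025 rad); the robot's fingers still hold it and press it on the bed plate with more than 4 N (its own weight is under 1.5 N) (x of carrier46_nose in the frame of stage above 0.064 m and z of carrier46_nose in the frame of stage below 0.017 m and y of carrier46_nose in the frame of stage between -0.005 and 0.005 m and angle between the x axis of carrier46_grip and the x axis of stage, either way round below 0.06 rad and angle between carrier46_grip's own z axis and vertical below 0.025 rad and value of joint leaf below 0.025 rad and contact force between carrier46 and bed_plate above 4 N and contact force between the fingers and carrier46 above 2 N and z of carrier46_grip in the frame of stage below 0.0445 m); the arm keeps its last pose, push and grip.
It fails at once if the leaf is lifted by more than 0.08 rad (5 mm at its edge) (value of joint leaf above 0.08 rad).
It fails at once if another carrier is moved by more than 30 mm (distance of any of carrier34_grip, carrier58_grip from where it was at the start of the episode above 0.03 m).
It fails at once if the bottle, dish or mouse is moved by more than 30 mm (distance of any of oil_bottle, dish, mouse from where it was at the start of the episode above 0.03 m).
It also fails if it takes over 38 s, if anything falls off the work surface, if the arm or the gripper's body presses on something with over 40 N, if the wrist force passes 120 N, or if a joint passes its speed limit or range.

## Working session

There is one attempt and no reset: what is moved stays moved. The work goes in short steps, Python scripts to look and compute and a tool call to move; the robot and the scene stay as the last step left them, time stands still between calls to the robot, and variables do not carry over. Pictures are saved under pics/ and viewed, at most 10 in all, crops included, and the job is handed in when it is done.

Besides the shell and the picture viewer there is one more tool, called after "Request:" by a JSON object that holds its "method" and its "body", one argument or row to a line. carry_out: Moves the arm, as the interface text tells. Its arguments: {"type":"object","properties":{"rows":{"type":"array","items":{"type":"object","properties":{"xyz":{"type":"array","items":{"type":"number"}},"rotation":{"type":"array","items":{"type":"number"}}}}},"fingers":{"type":"number"}},"required":["rows"]}

```bash
mkdir -p pics; cat > h.py <<'E'
import numpy as np, cv2
from bench import status, grab_frame, ticket, manip
def save(n,f): cv2.imwrite(f"pics/{n}.png",f)
def ray(c,u,v,z):
    R=cv2.Rodrigues(np.array(c["rvec"],float))[0]; t=np.array(c["tvec"],float).ravel()
    o=-R.T@t; d=R.T@np.array([(u-c["cx"])/c["fx"],(v-c["cy"])/c["fy"],1]); return o+d*(z-o[2])/d[2]
def proj(c,P):
    K=np.array([[c["fx"],0,c["cx"]],[0,c["fy"],c["cy"]],[0,0,1]])
    return cv2.projectPoints(np.array(P,float).reshape(-1,3),np.array(c["rvec"],float),np.array(c["tvec"],float),K,None)[0].reshape(-1,2)
E
python3 - <<'E'
from h import *
import pickle
for n in("top","scene"):
    c=grab_frame(n); pickle.dump(c,open(n+".pkl","wb")); save(n,cv2.resize(c["frame"],(800,600)))
    print(n,c["fx"],c["fy"],c["cx"],c["cy"],c["rvec"],c["tvec"])
print(status.read_state())
E
```

```text
top 358.39795767875853 358.39795767875853 256.05540852699164 200.38547204059273 [ 2.19235648 -2.01968784  0.21855001] [-0.039359    0.60486454  0.83980508]
scene 495.9431237354672 495.9431237354672 263.0607604919462 197.114987920127 [ 1.49146792  2.22213602 -0.75046621] [ 0.22976341 -0.42138481  1.69028692]
{'time_s': 0.1, 'q': array([ 1.06365110e+00,  2.77121403e-01, -2.77806860e-02,  1.26803413e+00,
        3.51578498e-05,  1.46739042e+00]), 'dq': array([ 2.81737499e-05, -1.96804244e-03,  3.76895017e-03, -9.25356275e-04,
        1.35973454e-03, -9.27622819e-04]), 'effort': array([ 5.27443863e-04, -4.46709001e+01,  2.96128911e+01,  8.49337288e-03,
       -1.04813619e-04,  8.98393296e-06]), 'tcp_pos': array([0.24520438, 0.57414126, 0.25221406]), 'tcp_rot': array([-3.13946782e+00, -2.55853114e-04,  2.73785302e+00]), 'force': array([-0.28864641, -0.20316824,  0.26829838]), 'moment': array([-0.02400591, -0.02655426,  0.01676428]), 'gripper_force': 0.0, 'finger_gap': 0.08539563500534586}
```

View pics/top.png

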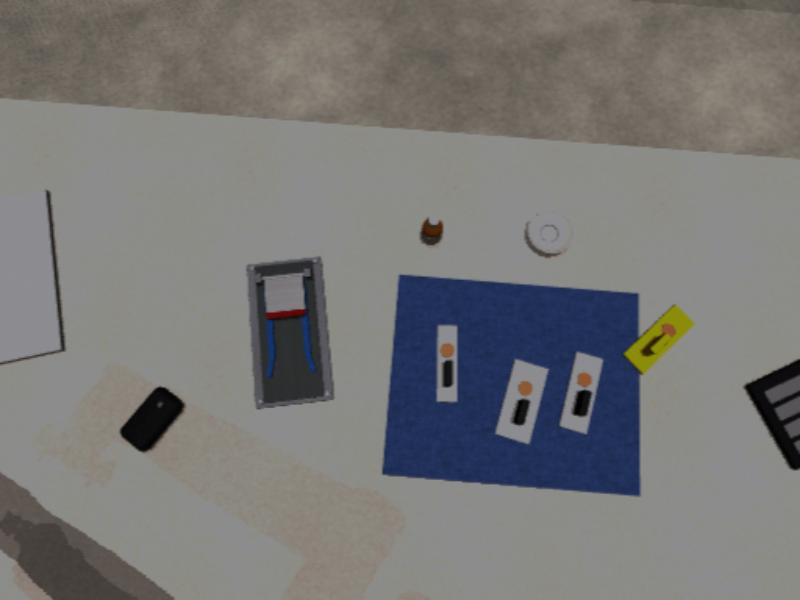

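View pics/scene.png

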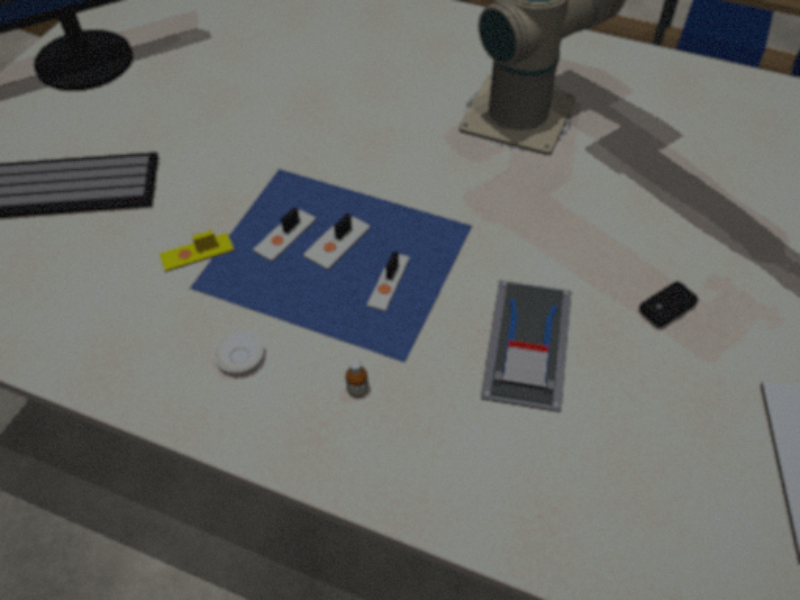

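Top view: bed at about (290,332), with the leaf towards +x. The carriers are at (447,363), (522,402) and (581,392) on the mat, and the yellow decoy is at (659,340). Next I measure the carrier widths.

```bash
python3 - <<'E'
from h import *
import pickle
c=pickle.load(open("top.pkl","rb")); f=c["frame"]; hsv=cv2.cvtColor(f,cv2.COLOR_BGR2HSV)
blue=cv2.inRange(hsv,(105,90,30),(130,255,255))
roi=np.zeros_like(blue); s=.64
cv2.fillPoly(roi,[np.int32(np.array([[402,278],[636,297],[637,490],[388,470]])*s)],255)
m=cv2.bitwise_and(cv2.bitwise_not(blue),roi)
cs,_=cv2.findContours(m,cv2.RETR_EXTERNAL,cv2.CHAIN_APPROX_NONE)
for k in cs:
    if cv2.contourArea(k)<300: continue
    W=np.array([ray(c,u,v,.006)[:2] for u,v in k[:,0]]); r=cv2.minAreaRect((W*1000).astype(np.float32))
    print("px",k[:,0].mean(0)/s,"rect mm",np.round(r[0],1),np.round(r[1],1),r[2],"area/130",cv2.contourArea((W*1000).astype(np.float32))/130)
a=cv2.resize(f[195:290,240:412],None,fx=4.6,fy=4.6,interpolation=cv2.INTER_CUBIC)
b=f[155:270,150:220]; 
save("car",cv2.convertScaleAbs(a,alpha=1.4)); save("stage",cv2.convertScaleAbs(cv2.resize(b,None,fx=5.2,fy=5.2,interpolation=cv2.INTER_CUBIC),alpha=1.6))
print(a.shape)
for p in [(253,264),(318,258),(332,399),(257,407)]: print(p,ray(c,p[0]*s,p[1]*s,.012))
E
```

```text
px [521.13970588 400.80422794] rect mm [ 486.9 -202.3] [ 60.2 130.7] 77.23519897460938 area/130 57.06247645789363
px [580.56640625 392.15087891] rect mm [ 509.7 -300.8] [ 48.7 131. ] 78.10282897949219 area/130 45.631204053953006
px [446.24225207 362.91322314] rect mm [539.6 -73.6] [130.1  34.8] 3.901721477508545 area/130 33.70031496036278
(437, 791, 3)
(253, 264) [0.68331857 0.27329595 0.012     ]
(318, 258) [0.70351634 0.16182035 0.012     ]
(332, 399) [0.46310492 0.11142909 0.012     ]
(257, 407) [0.44001931 0.23322715 0.012     ]
```

View pics/car.png

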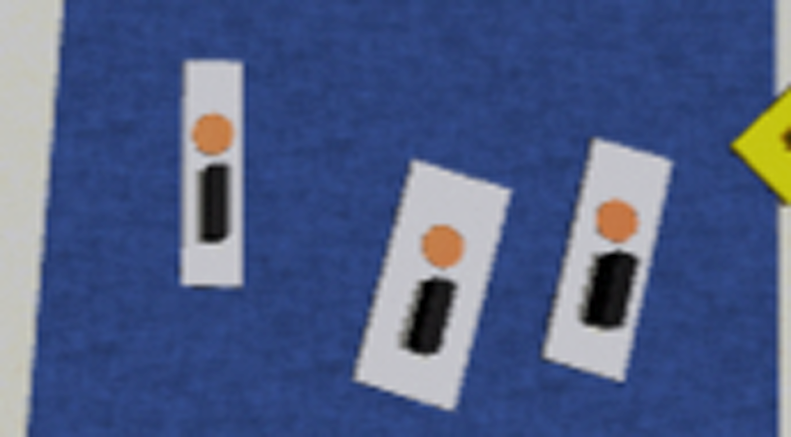

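View pics/stage.png

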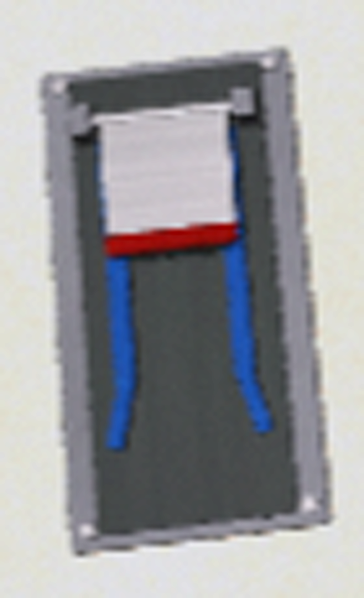

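Three candidates on the mat. At top-view px (446,363) the plate measures about 34 mm wide, at (521,401) about 58 mm, and at (581,392) about 46–48 mm. The yellow one at (659,340) is a decoy. The 46 mm carrier is the right-hand black-ribbed one, and the crop confirms it with its rib at crop (610,290) and its disc ahead of the rib. In the stage crop, the leaf and red lip are at (170,240) and the guides flare towards the robot at the bottom. Next I fit the stage pose.

```bash
python3 - <<'E'
from h import *
import pickle
from scipy.optimize import least_squares
c=pickle.load(open("top.pkl","rb"))
# stage crop px -> model mm
M=[((43,75),(125,65,8)),((288,50),(125,-65,8)),((328,520),(-125,-65,8)),((77,553),(-125,65,8)),
   ((103,235),(30,33,25)),((238,225),(30,-33,25)),((131,370),(-45,25,18)),((236,368),(-45,-25,18))]
px=np.array([m[0] for m in M])/5.2+[150,155]-.4; P=np.array([m[1] for m in M])/1000.
def tf(p):
    R=cv2.Rodrigues(np.array([0,0,p[2]]))[0]; return P@R.T+[p[0],p[1],0]
for sel in (slice(0,4),slice(0,8)):
    r=least_squares(lambda p:(proj(c,tf(p))-px)[sel].ravel(),[.57,.19,.19]); print(r.x,np.round(r.fun.reshape(-1,2),1).tolist())
w=grab_frame("wrist"); s=status.read_state()
R=cv2.Rodrigues(np.array(w["rvec"]))[0]; C=-R.T@np.array(w["tvec"])
from scipy.spatial.transform import Rotation as Ro
T=Ro.from_euler("xyz",s["tcp_rot"]).as_matrix()
print("cam in tool",T.T@(C-s["tcp_pos"]),"axes\n",(T.T@R.T).round(3),w["fx"],w["cx"],w["cy"])
E
```

```text
[0.57391764 0.1975492  0.19988375] [[-0.2, -0.1], [0.1, -0.6], [1.0, 0.5], [-0.9, 0.1]]
[0.57474591 0.19834884 0.1973444 ] [[-0.4, -0.5], [-0.0, -0.8], [0.6, 0.2], [-1.2, -0.3], [0.7, -0.1], [-0.3, -1.0], [0.9, 2.1], [-0.2, 0.3]]
cam in tool [ 0.07334624  0.00036844 -0.1216034 ] axes
 [[-0.    -0.958 -0.287]
 [ 1.     0.    -0.001]
 [ 0.001 -0.287  0.958]] 311.97145259547494 250.87038955148074 189.0212295289006
```

Request:
{"method": "carry_out", "body": {
  "rows": [
    {"xyz": [-40, -21, 0], "rotation": [0, 0, 0]},
    {"xyz": [-40, -21, 0], "rotation": [0, 0, 0]},
    {"xyz": [-40, -21, 0], "rotation": [0, 0, 0]},
    {"xyz": [-40, -21, 0], "rotation": [0, 0, 0]},
    {"xyz": [-40, -21, 0], "rotation": [0, 0, 0]},
    {"xyz": [-40, -21, 0], "rotation": [0, 0, 0]},
    {"xyz": [-40, -21, 0], "rotation": [0, 0, 0]},
    {"xyz": [-40, -21, 0], "rotation": [0, 0, 0]},
    {"xyz": [-40, -21, 0], "rotation": [0, 0, 0]},
    {"xyz": [-40, -21, 0], "rotation": [0, 0, 0]},
    {"xyz": [-40, -21, 0], "rotation": [0, 0, 0]},
    {"xyz": [0, 0, 0], "rotation": [0, 0, 0]}
  ]
}}

```text
time_s: 1.35
tcp_pos: [0.5626, 0.1854, 0.2529]
tcp_rot: [-3.141, 0.002, 2.732]
force: [-0.5, 0.2, -0.4]
finger_gap: 0.0855
gripper_force: 0.0
```

```bash
python3 - <<'E'
from h import *
import pickle
w=grab_frame("wrist"); s=status.read_state(); print(s["time_s"],s["tcp_pos"],s["tcp_rot"],s["q"])
pickle.dump(w,open("w1.pkl","wb")); save("w1",cv2.convertScaleAbs(cv2.resize(w["frame"],(800,600),interpolation=cv2.INTER_CUBIC),alpha=1.6))
E
```

```text
1.4 [0.56073236 0.18724889 0.25278866] [-3.14125498e+00 -4.12765503e-04  2.73343016e+00] [ 2.12985721e-01  2.17362295e-01 -1.03347348e-01  1.25061886e+00
 -3.43803629e-05  6.21148158e-01]
```

View pics/w1.png

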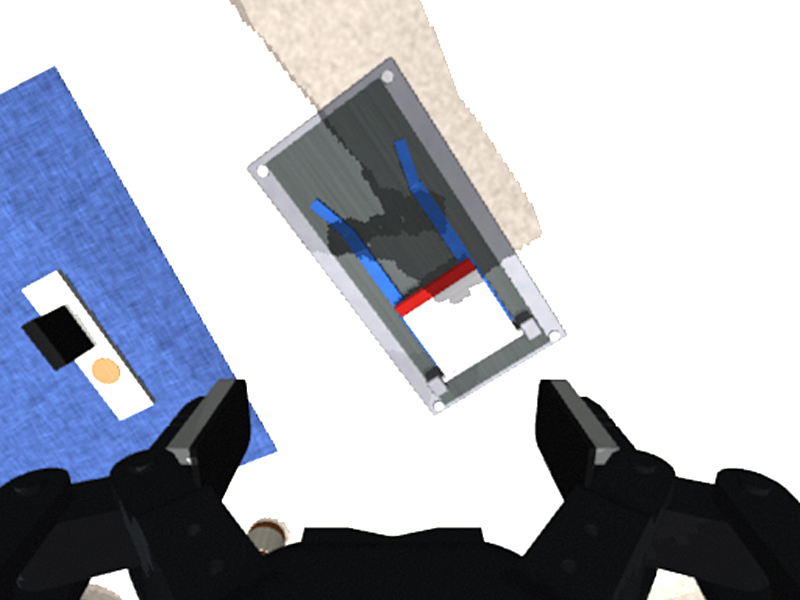

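The wrist view shows the stage: near corners at (391,57) and (248,168), far corners at (565,333) and (437,413), red lip at (437,287). I refit the stage from this view.

```bash
python3 - <<'E'
from h import *
import pickle
from scipy.optimize import least_squares
c=pickle.load(open("w1.pkl","rb"))
M=[((391,57),(-125,65,8)),((248,168),(-125,-65,8)),((566,333),(125,65,8)),((437,414),(125,-65,8)),((477,268),(30,33,25)),((401,316),(30,-33,25))]
P=np.array([m[1] for m in M])/1000.; px=np.array([m[0] for m in M])*.64
def tf(p,P=P):
    R=cv2.Rodrigues(np.array([0,0,p[2]]))[0]; return P@R.T+[p[0],p[1],0]
for z in (.008,.012):
    P[:4,2]=z
    for sel in (slice(0,4),slice(0,6)):
        r=least_squares(lambda p:(proj(c,tf(p,P))-px)[sel].ravel(),[.57,.19,.19]); print(z,r.x,np.round(r.fun.reshape(-1,2),1).tolist())
# blue guide inner edges: pixels of blue in stage, mapped to z=.018 in stage frame
f=c["frame"]; hsv=cv2.cvtColor(f,cv2.COLOR_BGR2HSV); m=cv2.inRange(hsv,(105,120,25),(130,255,255))
v,u=np.nonzero(m); k=(u>190)&(v<240)&(v>80); 
W=np.array([ray(c,a,b,.018) for a,b in zip(u[k],v[k])]); R=cv2.Rodrigues(np.array([0,0,r.x[2]]))[0]
L=(W-[r.x[0],r.x[1],0])@R*1000
for sg in(1,-1):
    for x0 in(-35,-20,-5,8):
        q=L[(np.sign(L[:,1])==sg)&(abs(L[:,0]-x0)<4)]; print(sg,x0,len(q),np.percentile(q[:,1],[0,5,50,95,100]).round(1) if len(q) else "")
E
```

```text
0.008 [0.57451643 0.20024096 0.20318588] [[0.1, -1.4], [-1.8, -0.1], [2.7, 0.9], [-0.9, 1.7]]
0.008 [0.57443462 0.19999995 0.20212118] [[0.0, -1.4], [-1.9, -0.2], [2.4, 1.0], [-1.2, 1.7], [-0.3, -0.2], [1.1, 0.2]]
0.012 [0.5741295  0.20033999 0.20303378] [[0.1, -2.5], [-2.9, -0.3], [3.8, 1.8], [-0.7, 3.0]]
0.012 [0.57416981 0.2000717  0.20182771] [[0.0, -2.3], [-3.0, -0.3], [3.5, 2.0], [-1.0, 3.1], [-0.3, -0.4], [1.1, -0.0]]
1 -35 67 [24.3 24.7 29.6 34.1 34.5]
1 -20 65 [24.2 24.8 29.2 34.1 34.5]
1 -5 65 [24.1 24.5 29.1 34.1 34.5]
1 8 66 [24.  24.4 29.2 34.1 34.5]
-1 -35 64 [-35.9 -35.4 -30.7 -25.9 -25.3]
-1 -20 62 [-36.  -35.5 -30.9 -25.9 -25.3]
-1 -5 61 [-36.1 -35.6 -30.9 -26.  -25.3]
-1 8 59 [-36.3 -35.8 -30.9 -25.8 -25.4]
```

Request:
{"method": "carry_out", "body": {
  "rows": [
    {"xyz": [-12.7, -47.2, 0], "rotation": [0, 0, 0]},
    {"xyz": [-12.7, -47.2, 0], "rotation": [0, 0, 0]},
    {"xyz": [-12.7, -47.2, 0], "rotation": [0, 0, 0]},
    {"xyz": [-12.7, -47.2, 0], "rotation": [0, 0, 0]},
    {"xyz": [-12.7, -47.2, 0], "rotation": [0, 0, 0]},
    {"xyz": [-12.7, -47.2, 0], "rotation": [0, 0, 0]},
    {"xyz": [-12.7, -47.2, 0], "rotation": [0, 0, 0]},
    {"xyz": [-12.7, -47.2, 0], "rotation": [0, 0, 0]},
    {"xyz": [-12.7, -47.2, 0], "rotation": [0, 0, 0]},
    {"xyz": [-12.7, -47.2, 0], "rotation": [0, 0, 0]},
    {"xyz": [0, 0, 20], "rotation": [0, 0, -5.75]},
    {"xyz": [0, 0, 20], "rotation": [0, 0, -5.75]}
  ]
}}

```text
time_s: 2.6
tcp_pos: [0.491, -0.2953, 0.2133]
tcp_rot: [-3.142, 0.001, 2.941]
force: [-0.3, 0.3, -0.9]
finger_gap: 0.0857
gripper_force: 0.0
```

Request:
{"method": "carry_out", "body": {
  "rows": [
    {"xyz": [0, 0, 0], "rotation": [0, 0, 0]},
    {"xyz": [0, 0, 0], "rotation": [0, 0, 0]}
  ]
}}

```text
time_s: 2.8
tcp_pos: [0.4906, -0.2932, 0.213]
tcp_rot: [3.141, -0.001, 2.938]
force: [0.2, -0.0, 0.1]
finger_gap: 0.0855
gripper_force: 0.0
```

```bash
python3 - <<'E'
from h import *
import pickle
w=grab_frame("wrist"); s=status.read_state(); print(s["time_s"],s["tcp_pos"],s["tcp_rot"],s["q"])
pickle.dump(w,open("w2.pkl","wb")); save("w2",cv2.convertScaleAbs(cv2.resize(w["frame"],(800,600),interpolation=cv2.INTER_CUBIC),alpha=1.3))
f=w["frame"]; hsv=cv2.cvtColor(f,cv2.COLOR_BGR2HSV)
m=cv2.bitwise_and(cv2.inRange(hsv,(0,0,110),(180,70,255)),255)
cs,_=cv2.findContours(m,cv2.RETR_EXTERNAL,cv2.CHAIN_APPROX_NONE)
for k in cs:
    if cv2.contourArea(k)<800: continue
    W=np.array([ray(w,u,v,.006)[:2] for u,v in k[:,0]]); r=cv2.minAreaRect((W*1000).astype(np.float32))
    print("px",k[:,0].mean(0)/.64,np.round(r[0],1),np.round(r[1],1),r[2])
E
```

```text
2.85 [ 0.49120637 -0.29360746  0.21393252] [3.14156047e+00 3.80259845e-04 2.93820597e+00] [-6.51788218e-01  2.07191407e-01 -1.99985733e-01  1.16329047e+00
  1.93850874e-04 -4.48401508e-01]
px [390.03520257 509.09090909] [ 680.9 -327. ] [265. 113.] 79.14283752441406
px [741.504329   462.16856061] [718.6 -65.3] [ 65.5 106.6] 0.034311652183532715
px [385.82304936 282.44924363] [ 509.3 -300.9] [ 47.3 130.7] 78.09357452392578
px [713.52237654 258.17418981] [540.3 -73.1] [131.8  35.2] 3.4498236179351807
px [523.16461268 222.11267606] [ 487.1 -201.7] [ 58.9 131.2] 77.23789978027344
px [187.45132788 169.77710663] [ 479.1 -409.1] [305.  421.1] 65.38695526123047
```

View pics/w2.png

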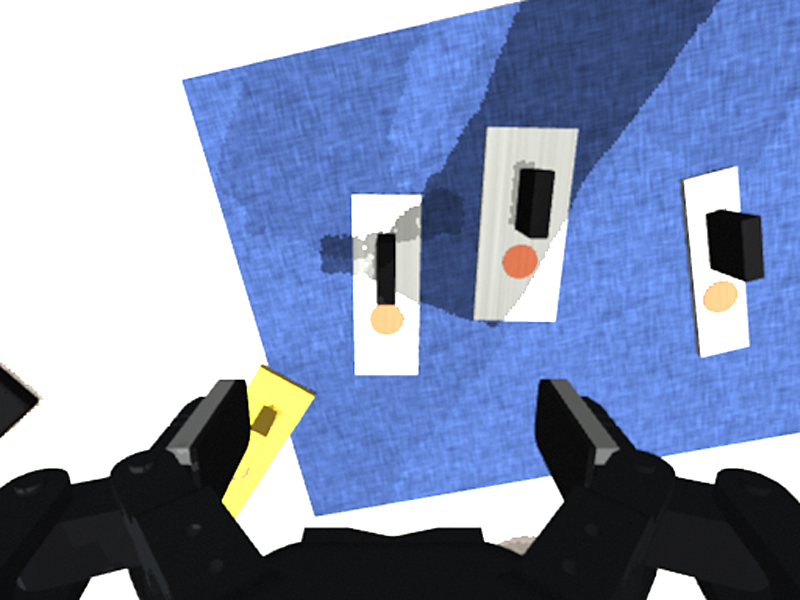

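Both cameras agree: carrier46 centre at (509.4,-300.9), yaw -11.9°, so the rib is at (489.8,-296.8) mm. In this view it is at (386,268). Descending with the fingers narrowed.

Request:
{"method": "carry_out", "body": {
  "rows": [
    {"xyz": [0.6, -3.6, 20], "rotation": [0, 0, 0.2]},
    {"xyz": [0, 0, 25], "rotation": [0, 0, 0]},
    {"xyz": [0, 0, 25], "rotation": [0, 0, 0]},
    {"xyz": [0, 0, 25], "rotation": [0, 0, 0]},
    {"xyz": [0, 0, 20], "rotation": [0, 0, 0]},
    {"xyz": [0, 0, 0], "rotation": [0, 0, 0]},
    {"xyz": [0, 0, 0], "rotation": [0, 0, 0]}
  ],
  "fingers": 40
}}

```text
time_s: 3.55
tcp_pos: [0.4903, -0.2978, 0.0995]
tcp_rot: [-3.141, 0.001, 2.935]
force: [0.8, -0.2, -0.1]
finger_gap: 0.0402
gripper_force: 0.0
```

```bash
python3 - <<'E'
from h import *
for i in range(3):
    w=grab_frame("wrist"); s=status.read_state(); print(s["time_s"],s["tcp_pos"].round(4),s["tcp_rot"].round(4),s["finger_gap"])
f=w["frame"]; hsv=cv2.cvtColor(f,cv2.COLOR_BGR2HSV)
m=cv2.bitwise_or(cv2.inRange(hsv,(0,0,110),(180,70,255)),cv2.inRange(hsv,(3,80,80),(20,255,255)))
cs,_=cv2.findContours(m,cv2.RETR_EXTERNAL,cv2.CHAIN_APPROX_NONE)
for k in cs:
    if cv2.contourArea(k)<800: continue
    W=np.array([ray(w,u,v,.006)[:2] for u,v in k[:,0]]); r=cv2.minAreaRect((W*1000).astype(np.float32))
    print("px",k[:,0].mean(0)/.64,np.round(r[0],1),np.round(r[1],1),r[2])
save("w3",cv2.convertScaleAbs(cv2.resize(f,(800,600),interpolation=cv2.INTER_CUBIC),alpha=1.3))
E
```

```text
3.6 [ 0.4908 -0.2984  0.1001] [-3.1403e+00  2.7000e-03  2.9352e+00] 0.04017466580973794
3.65 [ 0.491  -0.2987  0.1004] [-3.14    0.0033  2.9352] 0.039917614172854034
3.7 [ 0.4909 -0.2987  0.1004] [-3.14    0.0034  2.9351] 0.04012868878929468
px [394.78934152 336.20954241] [ 509.8 -300.9] [ 47.  131.8] 78.04353332519531
px [601.61894011 247.01461502] [ 487.3 -201.5] [ 58.8 131.2] 77.21073150634766
px [ 86.53162425 233.14620758] [ 473.8 -426.3] [111.3 298.1] 65.01497650146484
```

View pics/w3.png

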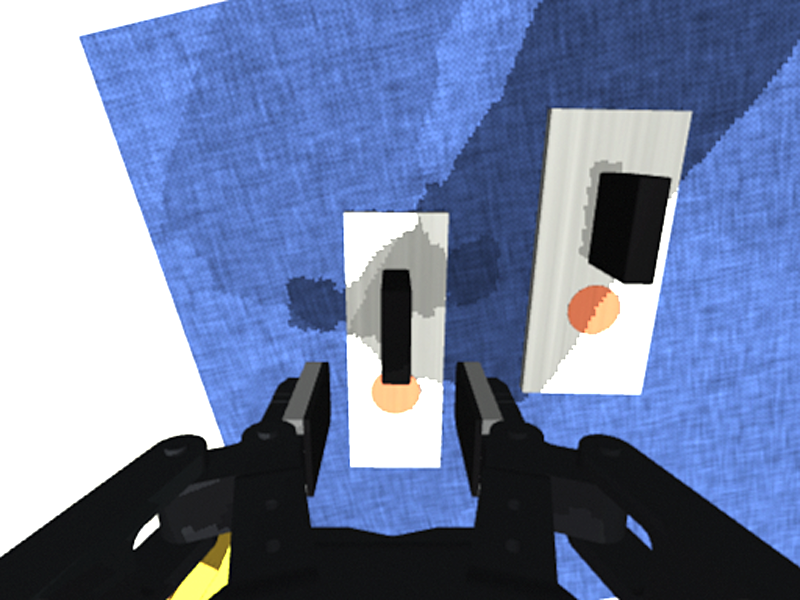

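The rib sits between the pads (rib px (397,325), pads (315,400) and (470,400)). I descend 67 mm with a small correction and close.

Request:
{"method": "carry_out", "body": {
  "rows": [
    {"xyz": [1.2, 1.7, 15], "rotation": [0, 0, 0]},
    {"xyz": [0, 0, 20], "rotation": [0, 0, 0]},
    {"xyz": [0, 0, 18], "rotation": [0, 0, 0]},
    {"xyz": [0, 0, 10], "rotation": [0, 0, 0]},
    {"xyz": [0, 0, 4], "rotation": [0, 0, 0]},
    {"xyz": [0, 0, 0], "rotation": [0, 0, 0]},
    {"xyz": [0, 0, 0], "rotation": [0, 0, 0]}
  ]
}}

```text
time_s: 4.4
tcp_pos: [0.4894, -0.2966, 0.0323]
tcp_rot: [-3.141, 0.002, 2.935]
force: [-0.2, 1.1, 0.1]
finger_gap: 0.0397
gripper_force: 0.0
```

Request:
{"method": "carry_out", "body": {
  "rows": [
    {"xyz": [0, 0, 0], "rotation": [0, 0, 0]},
    {"xyz": [0, 0, 0], "rotation": [0, 0, 0]},
    {"xyz": [0, 0, 0], "rotation": [0, 0, 0]},
    {"xyz": [0, 0, 0], "rotation": [0, 0, 0]},
    {"xyz": [0, 0, 0], "rotation": [0, 0, 0]},
    {"xyz": [0, 0, 0], "rotation": [0, 0, 0]},
    {"xyz": [0, 0, 0], "rotation": [0, 0, 0]},
    {"xyz": [0, 0, 0], "rotation": [0, 0, 0]}
  ],
  "fingers": 0
}}

```text
time_s: 5.2
tcp_pos: [0.4893, -0.2966, 0.0322]
tcp_rot: [-3.141, 0.001, 2.935]
force: [-0.1, -0.2, 5.3]
finger_gap: 0.0109
gripper_force: 59.6
```

Request:
{"method": "carry_out", "body": {
  "rows": [
    {"xyz": [0, 0, -10], "rotation": [0, 0, 0]},
    {"xyz": [0, 0, -20], "rotation": [0, 0, 0]},
    {"xyz": [0, 0, -20], "rotation": [0, 0, 0]},
    {"xyz": [0, 0, -20], "rotation": [0, 0, 0]},
    {"xyz": [0, 0, 0], "rotation": [0, 0, 0]}
  ]
}}

```text
time_s: 5.7
tcp_pos: [0.4902, -0.2972, 0.1041]
tcp_rot: [-3.139, 0.005, 2.935]
force: [1.2, 0.1, -0.1]
finger_gap: 0.011
gripper_force: 58.6
```

Request:
{"method": "carry_out", "body": {
  "rows": [
    {"xyz": [7, 22, 0], "rotation": [0, 0, 0]},
    {"xyz": [14, 42, 0], "rotation": [0, 0, 0]},
    {"xyz": [14, 42, 0], "rotation": [0, 0, 0]},
    {"xyz": [14, 42, 0], "rotation": [0, 0, 0]},
    {"xyz": [14, 42, 0], "rotation": [0, 0, 0]},
    {"xyz": [14, 42, 0], "rotation": [0, 0, 0]},
    {"xyz": [14, 42, 0], "rotation": [0, 0, 0]},
    {"xyz": [14, 42, 0], "rotation": [0, 0, 0]},
    {"xyz": [14, 42, 0], "rotation": [0, 0, 0]},
    {"xyz": [14, 42, 0], "rotation": [0, 0, 0]},
    {"xyz": [14, 42, 0], "rotation": [0, 0, 0]},
    {"xyz": [0, 6, 0], "rotation": [0, 0, 0]}
  ]
}}

```text
time_s: 6.9
tcp_pos: [0.4346, 0.1761, 0.1003]
tcp_rot: [3.141, -0.002, 2.941]
force: [0.0, -1.0, -1.4]
finger_gap: 0.0111
gripper_force: 59.0
```

Request:
{"method": "carry_out", "body": {
  "rows": [
    {"xyz": [0, 0, 0], "rotation": [0, 0, -5]},
    {"xyz": [0, 0, 0], "rotation": [0, 0, -7]},
    {"xyz": [0, 0, 0], "rotation": [0, 0, -7]},
    {"xyz": [0, 0, 0], "rotation": [0, 0, -4.1]},
    {"xyz": [0, 0, 0], "rotation": [0, 0, 0]},
    {"xyz": [0, 0, 0], "rotation": [0, 0, 0]}
  ]
}}

```text
time_s: 7.5
tcp_pos: [0.4361, 0.172, 0.1006]
tcp_rot: [-3.141, -0.001, -2.947]
force: [0.4, -0.0, -1.2]
finger_gap: 0.0108
gripper_force: 59.0
```

```bash
python3 - <<'E'
from h import *
import pickle
T=grab_frame("top"); S=grab_frame("scene"); pickle.dump((T,S),open("ts.pkl","wb"))
s=status.read_state(); print(s["time_s"],s["tcp_pos"].round(4),s["tcp_rot"].round(4),s["finger_gap"],s["gripper_force"],s["force"])
st=np.array([.5745,.199]); a=.1975; R=np.array([[np.cos(a),-np.sin(a)],[np.sin(a),np.cos(a)]])
print("TCP in stage mm",(R.T@(s["tcp_pos"][:2]-st)*1000).round(1), "yaw err", (s["tcp_rot"][2]-np.pi-a+np.pi)%(2*np.pi)-np.pi)
a=cv2.resize(T["frame"][150:300,130:270],(560,600),interpolation=cv2.INTER_CUBIC)
save("ts",cv2.convertScaleAbs(a,alpha=1.7))
E
```

```text
7.6 [0.4364 0.1722 0.1009] [-3.1414e+00 -8.0000e-04 -2.9465e+00] 0.011516884859341412 58.97925138473511 [-0.04562324  0.8992083  -0.70017947]
TCP in stage mm [-140.7    0.8] yaw err -0.0024008867021780844
```

View pics/ts.png

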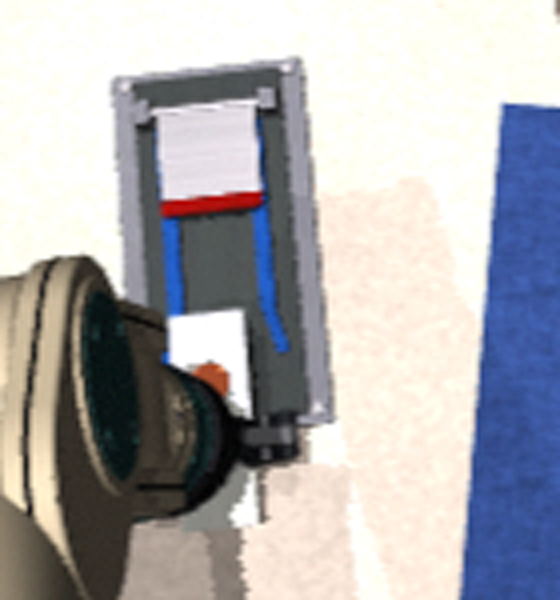

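```bash
python3 - <<'E'
from h import *
import pickle
T,S=pickle.load(open("ts.pkl","rb"))
st=np.array([.5745,.199]); a=.1975; R=np.array([[np.cos(a),-np.sin(a)],[np.sin(a),np.cos(a)]])
for p in [(168,318),(243,309)]:
    w=ray(T,p[0]/4+130,p[1]/4+150,.0747); print((R.T@(w[:2]-st)*1000).round(1))
E
```

```text
[-57.1  21.9]
[-56.8 -24.1]
```

Request:
{"method": "carry_out", "body": {
  "rows": [
    {"xyz": [0, -0.8, 15], "rotation": [0, 0, 0]},
    {"xyz": [0, 0, 15], "rotation": [0, 0, 0]},
    {"xyz": [0, 0, 10], "rotation": [0, 0, 0]},
    {"xyz": [0, 0, 5], "rotation": [0, 0, 0]},
    {"xyz": [0, 0, 0], "rotation": [0, 0, 0]},
    {"xyz": [0, 0, 0], "rotation": [0, 0, 0]}
  ]
}}

```text
time_s: 8.2
tcp_pos: [0.4371, 0.1719, 0.0566]
tcp_rot: [-3.142, 0.0, -2.945]
force: [0.2, 0.1, -1.5]
finger_gap: 0.0114
gripper_force: 59.0
```

Request:
{"method": "carry_out", "body": {
  "rows": [
    {"xyz": [0, 0, 4], "rotation": [0, 0, 0]},
    {"xyz": [0, 0, 4], "rotation": [0, 0, 0]},
    {"xyz": [0, 0, 2.5], "rotation": [0, 0, 0]},
    {"xyz": [0, 0, 0], "rotation": [0, 0, 0]},
    {"xyz": [0, 0, 0], "rotation": [0, 0, 0]}
  ]
}}

```text
time_s: 8.7
tcp_pos: [0.4367, 0.1718, 0.0457]
tcp_rot: [-3.142, -0.0, -2.945]
force: [0.6, -0.8, -0.8]
finger_gap: 0.0112
gripper_force: 59.0
```

```bash
python3 - <<'E'
from h import *
import pickle
T=grab_frame("top")
s=status.read_state(); print(s["time_s"],s["tcp_pos"].round(4),s["tcp_rot"].round(4),s["force"])
st=np.array([.5745,.199]); a=.1975; R=np.array([[np.cos(a),-np.sin(a)],[np.sin(a),np.cos(a)]])
print("TCP in stage mm",(R.T@(s["tcp_pos"][:2]-st)*1000).round(1))
c=T; f=T["frame"]; hsv=cv2.cvtColor(f,cv2.COLOR_BGR2HSV)
def st_pts(m):
    v,u=np.nonzero(m); W=np.array([ray(c,x,y,.018) for x,y in zip(u,v)]); return (W[:,:2]-st)@R*1000
L=st_pts(cv2.inRange(hsv,(105,120,25),(130,255,255))); Wt=st_pts(cv2.inRange(hsv,(0,0,110),(180,70,255)))
for x0 in(-30,-15,0,10):
    q=L[(abs(L[:,0]-x0)<5)&(abs(L[:,1])<45)]; print(x0,[np.percentile(q[q[:,1]*g>0,1],[2,98]).round(1).tolist() for g in (1,-1) if (q[:,1]*g>0).any()])
for x0 in(-66,-72,-80):
    q=Wt[(abs(Wt[:,0]-x0)<3)&(abs(Wt[:,1])<35),1]; print("plate",x0,q.min().round(1),q.max().round(1))
q=Wt[(abs(Wt[:,1])<15)&(Wt[:,0]<0),0]; print("nose x",q.max())
save("t2",cv2.convertScaleAbs(cv2.resize(f[180:260,150:240],(675,600),interpolation=cv2.INTER_CUBIC),alpha=1.7))
E
```

```text
8.75 [0.4368 0.1718 0.0458] [-3.1416  0.     -2.945 ] [-0.13349889  0.00160062 -1.00318276]
TCP in stage mm [-140.3    0.4]
-30 [[24.8, 35.6], [-35.6, -24.7]]
-15 [[23.9, 34.6], [-34.1, -25.8]]
0 [[25.4, 33.7], [-35.4, -24.6]]
10 [[24.7, 35.6], [-35.9, -25.1]]
plate -66 -22.1 17.2
plate -72 -21.7 17.5
plate -80 -20.9 20.8
nose x -55.094716535985626
```

View pics/t2.png

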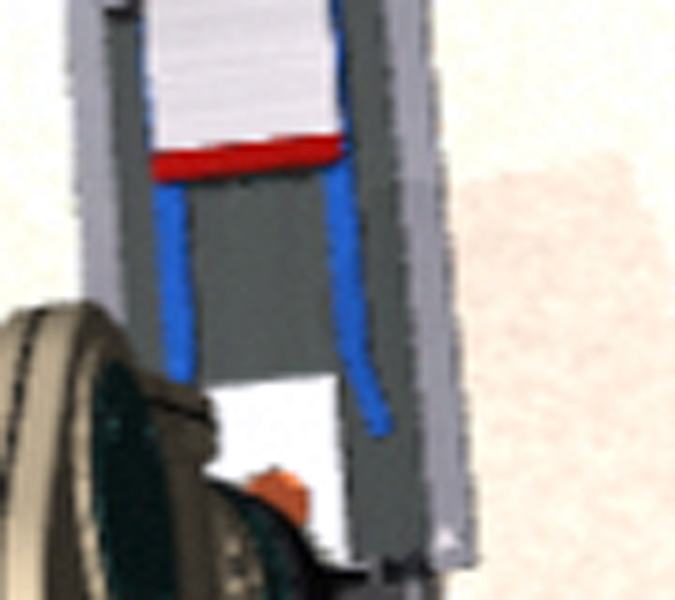

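The nose is at x≈-55 in the flare (crop (270,380)), centred to about 0.5 mm and square to the guides. Sliding forward just above the bed.

Request:
{"method": "carry_out", "body": {
  "rows": [
    {"xyz": [-5, -0.4, 0.5], "rotation": [0, 0, 0]},
    {"xyz": [-10, 0, 0], "rotation": [0, 0, 0]},
    {"xyz": [-10, 0, 0], "rotation": [0, 0, 0]},
    {"xyz": [-10, 0, 0], "rotation": [0, 0, 0]},
    {"xyz": [-10, 0, 0], "rotation": [0, 0, 0]},
    {"xyz": [-10, 0, 0], "rotation": [0, 0, 0]},
    {"xyz": [-5, 0, 0], "rotation": [0, 0, 0]},
    {"xyz": [0, 0, 0], "rotation": [0, 0, 0]},
    {"xyz": [0, 0, 0], "rotation": [0, 0, 0]}
  ]
}}

```text
time_s: 9.65
tcp_pos: [0.4953, 0.1831, 0.0451]
tcp_rot: [-3.142, -0.001, -2.945]
force: [-0.9, -0.9, -1.2]
finger_gap: 0.0114
gripper_force: 59.0
```

```bash
cat >> h.py <<'E'
def rep():
    s=status.read_state(); st=np.array([.5745,.199]); a=.1975; R=np.array([[np.cos(a),-np.sin(a)],[np.sin(a),np.cos(a)]])
    print(s["time_s"],s["tcp_pos"].round(4),s["tcp_rot"].round(4),"F stage",(R.T@s["force"][:2]).round(1),s["force"][2].round(1),"M",np.round(s["moment"],2))
    print("TCP stage mm",(R.T@(s["tcp_pos"][:2]-st)*1000).round(1),"yawerr",round(s["tcp_rot"][2]+np.pi-a,4),"gap",s["finger_gap"])
E
python3 -c "
from h import *
rep()"
```

```text
9.65 [0.4953 0.1831 0.0451] [-3.1416e+00 -1.0000e-03 -2.9450e+00] F stage [-1.1 -0.7] -1.2 M [-0.03  0.01  0.06]
TCP stage mm [-80.8  -0.1] yawerr -0.0009 gap 0.011432149246338194
```

Request:
{"method": "carry_out", "body": {
  "rows": [
    {"xyz": [-5, 0, 0], "rotation": [0, 0, 0]},
    {"xyz": [-8, 0, 0], "rotation": [0, 0, 0]},
    {"xyz": [-8, 0, 0], "rotation": [0, 0, 0]},
    {"xyz": [-8, 0, 0], "rotation": [0, 0, 0]},
    {"xyz": [-8, 0, 0], "rotation": [0, 0, 0]},
    {"xyz": [-8, 0, 0], "rotation": [0, 0, 0]},
    {"xyz": [-8, 0, 0], "rotation": [0, 0, 0]},
    {"xyz": [0, 0, 0], "rotation": [0, 0, 0]},
    {"xyz": [0, 0, 0], "rotation": [0, 0, 0]},
    {"xyz": [0, 0, 0], "rotation": [0, 0, 0]}
  ]
}}

```text
time_s: 10.65
tcp_pos: [0.5471, 0.1934, 0.0451]
tcp_rot: [-3.142, -0.001, -2.945]
force: [-0.4, -0.6, -1.1]
finger_gap: 0.011
gripper_force: 59.0
```

```bash
python3 -c "
from h import *
rep()"
```

```text
10.65 [0.5471 0.1934 0.0451] [-3.1415e+00 -1.0000e-03 -2.9450e+00] F stage [-0.6 -0.5] -1.1 M [-0.01  0.04 -0.03]
TCP stage mm [-28.   -0.1] yawerr -0.0009 gap 0.010992707917593873
```

Request:
{"method": "carry_out", "body": {
  "rows": [
    {"xyz": [-3, 0, 0], "rotation": [0, 0, 0]},
    {"xyz": [-3, 0, 0], "rotation": [0, 0, 0]},
    {"xyz": [-2, 0, 0], "rotation": [0, 0, 0]},
    {"xyz": [-2, 0, 0], "rotation": [0, 0, 0]},
    {"xyz": [0, 0, 0], "rotation": [0, 0, 0]},
    {"xyz": [0, 0, 0], "rotation": [0, 0, 0]}
  ]
}}

```text
time_s: 11.25
tcp_pos: [0.5575, 0.1955, 0.0453]
tcp_rot: [-3.142, -0.0, -2.945]
force: [0.2, -0.3, -1.8]
finger_gap: 0.0112
gripper_force: 59.0
```

Request:
{"method": "carry_out", "body": {
  "rows": [
    {"xyz": [-1, 0, 0], "rotation": [0, 0, 0]},
    {"xyz": [0, 0, 0], "rotation": [0, 0, 0]},
    {"xyz": [0, 0, 0], "rotation": [0, 0, 0]}
  ]
}}

```text
time_s: 11.55
tcp_pos: [0.5584, 0.1957, 0.0453]
tcp_rot: [3.142, -0.0, -2.945]
force: [0.4, 0.2, -1.5]
finger_gap: 0.0112
gripper_force: 59.0
```

Request:
{"method": "carry_out", "body": {
  "rows": [
    {"xyz": [-1, 0, 0], "rotation": [0, 0, 0]},
    {"xyz": [0, 0, 0], "rotation": [0, 0, 0]},
    {"xyz": [0, 0, 0], "rotation": [0, 0, 0]}
  ]
}}

```text
time_s: 11.85
tcp_pos: [0.5585, 0.1957, 0.045]
tcp_rot: [-3.142, -0.002, -2.945]
force: [-2.7, -0.8, -0.2]
finger_gap: 0.0109
gripper_force: 59.1
```

```bash
python3 -c "
from h import *
rep()"
```

```text
11.85 [0.5585 0.1957 0.045 ] [-3.1416e+00 -1.9000e-03 -2.9449e+00] F stage [-2.8 -0.3] -0.2 M [-0.14  0.54  0.02]
TCP stage mm [-16.3  -0.1] yawerr -0.0008 gap 0.010928233269672603
```

Contact with the stop: 2.8 N at the expected x. I relieve it slightly and press down in small steps.

Request:
{"method": "carry_out", "body": {
  "rows": [
    {"xyz": [0.6, 0, 0.6], "rotation": [0, 0, 0]},
    {"xyz": [0, 0, 0.5], "rotation": [0, 0, 0]},
    {"xyz": [0, 0, 0], "rotation": [0, 0, 0]},
    {"xyz": [0, 0, 0], "rotation": [0, 0, 0]}
  ]
}}

```text
time_s: 12.25
tcp_pos: [0.5585, 0.1957, 0.0442]
tcp_rot: [-3.142, -0.001, -2.945]
force: [-3.8, -0.6, 2.0]
finger_gap: 0.0111
gripper_force: 59.6
```

Request:
{"method": "carry_out", "body": {
  "rows": [
    {"xyz": [0, 0, 0.5], "rotation": [0, 0, 0]},
    {"xyz": [0, 0, 0], "rotation": [0, 0, 0]},
    {"xyz": [0, 0, 0], "rotation": [0, 0, 0]}
  ]
}}

```text
time_s: 12.55
tcp_pos: [0.5585, 0.1957, 0.0442]
tcp_rot: [-3.142, -0.001, -2.945]
force: [-4.8, -0.7, 6.1]
finger_gap: 0.0109
gripper_force: 60.1
```

```bash
python3 -c "
from h import *
rep()"
```

```text
12.55 [0.5585 0.1957 0.0442] [-3.1416e+00 -7.0000e-04 -2.9449e+00] F stage [-4.8  0.3] 6.1 M [-0.2   0.91  0.01]
TCP stage mm [-16.4  -0.1] yawerr -0.0008 gap 0.010878418999898847
```

Request:
{"method": "carry_out", "body": {
  "rows": [
    {"xyz": [0, 0, 0.6], "rotation": [0, 0, 0]},
    {"xyz": [0, 0, 0.6], "rotation": [0, 0, 0]},
    {"xyz": [0, 0, 0], "rotation": [0, 0, 0]},
    {"xyz": [0, 0, 0], "rotation": [0, 0, 0]},
    {"xyz": [0, 0, 0], "rotation": [0, 0, 0]},
    {"xyz": [0, 0, 0], "rotation": [0, 0, 0]},
    {"xyz": [0, 0, 0], "rotation": [0, 0, 0]},
    {"xyz": [0, 0, 0], "rotation": [0, 0, 0]}
  ]
}}

```text
time_s: 13.35
tcp_pos: [0.5585, 0.1957, 0.0442]
tcp_rot: [-3.141, -0.001, -2.945]
force: [-7.6, -1.7, 12.4]
finger_gap: 0.011
gripper_force: 61.2
```

```bash
python3 -c "
from h import *
rep(); c=grab_frame('scene'); f=c['frame']; print(proj(c,[[.5745,.199,.01]])); rep()
save('fin',cv2.convertScaleAbs(cv2.resize(f[165:275,290:400],(600,600),interpolation=cv2.INTER_CUBIC),alpha=1.5))"
```

```text
13.35 [0.5585 0.1957 0.0442] [-3.1415e+00 -6.0000e-04 -2.9449e+00] F stage [-7.8 -0.2] 12.4 M [-0.32  1.45  0.03]
TCP stage mm [-16.3  -0.1] yawerr -0.0008 gap 0.011036373982099853
[[337.41686566 217.7217824 ]]
13.4 [0.5585 0.1957 0.0442] [-3.1415e+00 -5.0000e-04 -2.9449e+00] F stage [-7.3 -0.6] 12.1 M [-0.29  1.48  0.01]
TCP stage mm [-16.3  -0.1] yawerr -0.0009 gap 0.011199488446078683
```

View pics/fin.png

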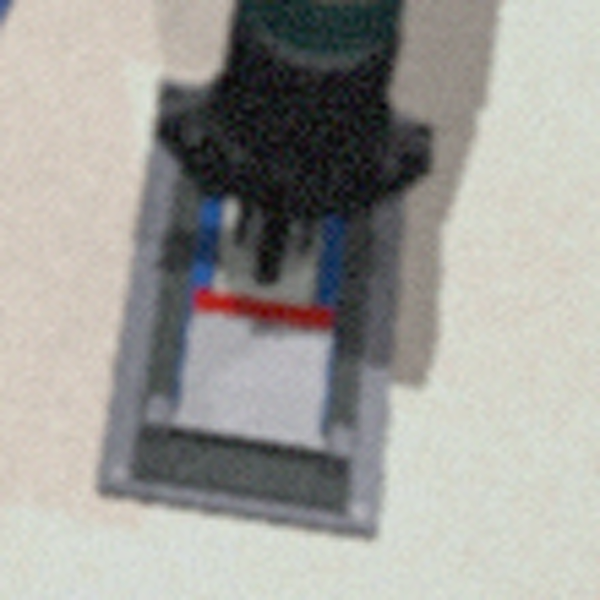

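The final view shows the leaf lying down with the carrier tucked under the lip (crop (265,300)). The nose is at about x=69 mm, z is at flat height, the press is about 12 N and the grip about 60 N. Handing in.

```bash
python3 -c "
from h import *
print(ticket.hand_in())"
```

```text
the job is handed in; nothing more can be done
None
```

I slid the 46 mm carrier under the leaf, which looked down in the last picture, until it met the end stop (nose at about x = 69 mm in the stage frame), and handed in still gripping it and pressing it flat at about 12 N; the hand-in returned no verdict.

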